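# Close the packing pump's cover with its four lever nuts

### The arm

A 6-joint arm with a two-finger parallel gripper is mounted at the origin on the work surface. World frame = base frame: x ahead of the robot, y to its left, z up, the work surface at z = 0. Lengths are in m, angles in degrees, forces in N, time in s.
With the tool pointing down it reaches from about 0.275 to 0.875 m from the base axis. Payload 12.5 kg.
Tool frame: the origin (TCP) lies between the finger pads; the fingertips stand 17 mm ahead of it and the grasp point (between the pads) lies 2 mm behind it (r.tip_extent is the distance from the TCP to the fingertips, in m); z points along the fingers, y is the direction in which the jaws open and shut (so a half turn about z gives the same grasp; the last joint's range is limited). The gripper opens to 85 mm and grips with 20 to 120 N. Pads are 22 mm wide; open, the fingers measure 114 mm over their backs; the gripper's body (76 mm by 85 mm) begins 54 mm behind the grasp point. The pads swing forward as they close: fully open they stand 13 mm farther back than shut.
Start: joints at [59.496, 20.094, 94.641, -0, 65.266, -4.847], TCP at [0.238, 0.496, 0.248] pointing down, gripper open.
Joint ranges: [-157.81, 157.81], [-45, 120.19], [0.68, 151.7], [-89.99, 269.99], [4.06, 180], [-164.3, 164.3]. Speed limits (degrees/s): [127.2, 127.2, 159.86, 180, 180, 180].

### API

Orientations are given as [roll, pitch, yaw] about the fixed x, y, z axes, in that order (R = Rz(yaw) Ry(pitch) Rx(roll)).
In Python, from workcell import readout, optics, order, spotter, r gives the robot as it stands.
- The arm moves only by the tool step_arm, never from a script. Its argument "moves" is a list of rows, each an object of numbers: "x", "y", "z": the shift along the tool's x, y, z scaled (see below); "wx", "wy", "wz": the turn, a rotation vector about the tool's x, y, z scaled (see below); "claw": the opening, from 0 (shut) to 1 (fully open). In form: [{"x": .., "y": .., "z": .., "wx": .., "wy": .., "wz": .., "claw": ..}, ...]. A call has 1 to 12 rows; each row is the pose to reach, as a shift and turn from the pose commanded when the call began, along the tool's axes at that moment; what a row does not reach only later rows make up. The controller multiplies each number of a shift by 0.3 m and each number of a turn by 45 degrees. A row lasts 1/12 s, in which the tool goes at most 41.7 mm and 7.16 degrees, less where a joint would pass 70% of its speed; a pose out of reach is approached as far as the arm can. A call with a number of a shift or a turn outside -1 to 1 is refused whole. A call with a gripper value outside its range is refused whole. The fingers move at their own pace and stop on an object; "force" is the grip in N (left out, the last holds). Time passes only in rows, so rows that repeat a pose let the fingers close. It gives the time, the measured TCP pose, the force and the opening at its end, in the units of the state.
- readout.observe(): the state, without advancing time (a new reading comes with each control period).
- optics.capture(name): name is "side" or "top" or "wrist"; returns a dict with "color" (420x560x3 uint8, red, green, blue), "K" (3x3 intrinsics, pixels), "rvec" (rotation vector, rad) and "tvec" (3), from world to camera coordinates, as OpenCV has them. Camera axes: x right, y down, z forward; pixel columns grow to the right and rows downward; lengths in m; the calibration is good to about 2 mm. A picture is of the moment at which its call begins. There is no depth.
- order.job_done(): hands the job in, once; it reports no verdict.
Trained networks look in a picture, given as the dict that the camera call returned (one of the last four; its "shot" number tells which), for a name from the list of things; names that differ only in an ending like _2 or _b are one class to them, and where a whole thing is asked for, a point or a joint stands for the part that bears it (a point fixed in the world has none). Each returns a list of dicts, best first, with "conf" (0 to 1); they miss things now and then, are a little off and sometimes report something else, mostly with a low value. They report only what shows in the picture. A call takes as long as a camera call.
- spotter.recognise(picture, name): "box" ([left, top, right, bottom] in pixels, round what is visible of it).
- spotter.outline_of(picture, name): "pixels" (420x560 bool, what is visible of it) and "box" ([left, top, right, bottom] in pixels, round what is visible of it).
The state is a dict: "time_s": time; "q": joint angles; "qd": joint speeds; "tau": joint torques, N m; "tool_pos": TCP position; "orientation": TCP orientation; "contact_force": force on the tool from outside, world axes, zero at the start; "wrist_torque": the same for the moment, N m; "opening": finger opening in m.
Only numpy, scipy, OpenCV 4.12 (cv2) and the standard library are available. Lean on these libraries where they do the work, as an engineer would, in place of code of your own. Each camera call takes 0.05 s, during which the arm holds its last target. There are 200 camera calls.

### The job

Close the cover of the blue vacuum-pump box: give each of its four orange-pinned lever nuts about half a turn clockwise, until it is firm but not overtightened, so that the cover sits down evenly on its seal. Tighten them crosswise: after the first nut do the one diagonally opposite, then the other two. Leave the other things on the bench alone and let go of the nuts.

Things in the scene. Friction and masses are not known exactly. Their poses are not given: they have to be found in the camera images.
- pump: blue vacuum-pump filter box, fixed to the bench, 210 x 210 mm, 58 mm high; origin at the middle of its underside, z up, x away from the robot at yaw 0 (yaw varies by 0.4 rad either way); a pipe sticks out 50 mm on its +x side. Its cover has a nut at each corner, 65 mm from the middle along x and y; nuts 1 and 3 are diagonally opposite, 2 and 4 too
- cover: aluminium cover plate on the box, 200 x 200 x 10 mm, yellow patch in the middle; origin at the middle of its underside. Starts about 70 mm above the bench, held 2.1 to 4.5 mm off its hidden seat by a springy seal (about 9 N pushes a corner home), so it tilts while only some nuts are down. With the corner home a nut's load on it grows by about 120 N per rad of turn
- nut1: lever nut 1, far left corner. Origin on the screw axis at its rounded underside, z up. Black hub 32 mm across, 26 mm high (screw end to 34 mm); black arm along its own +x, 12 mm wide, 15 to 24 mm above the origin; on it, 42 mm from the axis, an upright orange grip, 16 mm across, 24 to 70 mm above the origin, that spins freely on its pin. Any start direction. Sinks 1.6 mm per rad tightened
- turn1 (a joint): clockwise turn of nut 1 from above, rad; 0 at start. Light (0.1 N m) for 0.4 to 0.9, then up to 0.15 N m against the seal; lands at 1.7 to 3.6, each time different, then the moment climbs 0.7 N m per rad. Firm: 0.35 to 0.5 N m, that is 8 to 12 N square to the arm at the grip, felt while it moves; over 0.65 N m (16 N) is overtight. Stays where it is left
- nut2: lever nut 2, far right corner. Origin on the screw axis at its rounded underside, z up. Black hub 32 mm across, 26 mm high (screw end to 34 mm); black arm along its own +x, 12 mm wide, 15 to 24 mm above the origin; on it, 42 mm from the axis, an upright orange grip, 16 mm across, 24 to 70 mm above the origin, that spins freely on its pin. Any start direction. Sinks 1.6 mm per rad tightened
- turn2 (a joint): clockwise turn of nut 2 from above, rad; 0 at start. Light (0.1 N m) for 0.4 to 0.9, then up to 0.15 N m against the seal; lands at 1.7 to 3.6, each time different, then the moment climbs 0.7 N m per rad. Firm: 0.35 to 0.5 N m, that is 8 to 12 N square to the arm at the grip, felt while it moves; over 0.65 N m (16 N) is overtight. Stays where it is left
- nut3: lever nut 3, near right corner. Origin on the screw axis at its rounded underside, z up. Black hub 32 mm across, 26 mm high (screw end to 34 mm); black arm along its own +x, 12 mm wide, 15 to 24 mm above the origin; on it, 42 mm from the axis, an upright orange grip, 16 mm across, 24 to 70 mm above the origin, that spins freely on its pin. Any start direction. Sinks 1.6 mm per rad tightened
- turn3 (a joint): clockwise turn of nut 3 from above, rad; 0 at start. Light (0.1 N m) for 0.4 to 0.9, then up to 0.15 N m against the seal; lands at 1.7 to 3.6, each time different, then the moment climbs 0.7 N m per rad. Firm: 0.35 to 0.5 N m, that is 8 to 12 N square to the arm at the grip, felt while it moves; over 0.65 N m (16 N) is overtight. Stays where it is left
- nut4: lever nut 4, near left corner. Origin on the screw axis at its rounded underside, z up. Black hub 32 mm across, 26 mm high (screw end to 34 mm); black arm along its own +x, 12 mm wide, 15 to 24 mm above the origin; on it, 42 mm from the axis, an upright orange grip, 16 mm across, 24 to 70 mm above the origin, that spins freely on its pin. Any start direction. Sinks 1.6 mm per rad tightened
- turn4 (a joint): clockwise turn of nut 4 from above, rad; 0 at start. Light (0.1 N m) for 0.4 to 0.9, then up to 0.15 N m against the seal; lands at 1.7 to 3.6, each time different, then the moment climbs 0.7 N m per rad. Firm: 0.35 to 0.5 N m, that is 8 to 12 N square to the arm at the grip, felt while it moves; over 0.65 N m (16 N) is overtight. Stays where it is left
- filter: old filter cartridge, loose, 60 mm across, 95 mm tall, white with black ends; origin at the middle of its underside (leave alone)
- tape: roll of clear tape lying flat, 100 mm across, 48 mm high; origin at the middle of its underside (leave alone)
- carton: small cardboard carton, 90 x 130 x 60 mm; origin at the middle of its underside (leave alone)
- spray: white bottle with a blue label, 56 mm across, 150 mm tall; origin at the middle of its underside (leave alone)
- driver: screwdriver lying on the bench (leave alone)
- spanner: spanner lying on the bench (leave alone)
- mug: white mug, 80 mm across, 90 mm tall; origin at the middle of its underside (leave alone)

How it is judged:
By the outcome, as a careful person would: the job done as asked, in the order asked, and still so for the second after the job is handed in, with the robot touching nothing.
It also fails if it takes over 72 s, if anything falls off the work surface, if the arm or the gripper's body presses on something with over 40 N, if the wrist force passes 120 N, or if a joint passes its speed limit or range.

## Working session

There is one attempt and no reset: what is moved stays moved. The work goes in short steps, Python scripts to look and compute and a tool call to move; the robot and the scene stay as the last step left them, time stands still between calls to the robot, and variables do not carry over. Pictures are saved under pics/ and viewed, about 8 in all and at most 12, crops included, and the job is handed in when it is done.

Besides the shell and the picture viewer there is one more tool, called after "Request:" by a JSON object that holds its "op" and its "data". step_arm: Moves the arm, as the interface text tells. Its arguments: {"type":"object","properties":{"moves":{"type":"array","items":{"type":"object","properties":{"x":{"type":"number"},"y":{"type":"number"},"z":{"type":"number"},"wx":{"type":"number"},"wy":{"type":"number"},"wz":{"type":"number"},"claw":{"type":"number"}}}},"force":{"type":"number"}},"required":["moves"]}

```bash
mkdir -p pics; ls; python3 - <<'E'
from workcell import readout, optics, order, spotter, r
import cv2
print(readout.observe())
ims=[]
for n in("top","side"):
    p=optics.capture(n); ims.append(p)
    cv2.imwrite(f"pics/{n}0.png",p["color"][:,:,::-1])
    print(n,p["K"].tolist(),p["rvec"],p["tvec"])
    for k in("pump","cover","nut1"):
        print(k,[(d["box"],round(d["conf"],2)) for d in spotter.recognise(p,k)])
E
```

```text
pics
{'time_s': 0.0, 'q': array([ 5.94936868e+01,  2.01249191e+01,  9.46752492e+01,  8.45083704e-04,
        6.52656823e+01, -4.84659979e+00]), 'qd': array([-0.03567492, -0.03937247,  0.00644383,  0.00057077, -0.14075447,
       -0.02562017]), 'tau': array([-2.27892651e-04, -5.06104839e+01, -2.91401392e+01, -1.32055766e-04,
        4.59927556e-03,  1.53817012e-05]), 'tool_pos': array([0.23798104, 0.49551795, 0.24776413]), 'orientation': array([-1.79934450e+02, -6.32801232e-03,  1.54339929e+02]), 'contact_force': array([-0.26760099,  0.56239309, -0.5775211 ]), 'wrist_torque': array([ 0.01271432, -0.01232215, -0.02867634]), 'opening': 0.08573682475841247}
top [[389.3509421818209, 0.0, 282.7137792503091], [0.0, 389.3509421818209, 211.50214277862253], [0.0, 0.0, 1.0]] [ 2.19114941 -2.13143165  0.08687702] [0.04325253 0.49950557 1.09247307]
pump [([272.9, 135.8, 363.4, 239.6], 0.73)]
cover [([329.8, 209.0, 353.8, 225.9], 0.73), ([271.8, 146.2, 362.4, 235.9], 0.65)]
nut1 [([296.9, 132.3, 309.3, 164.3], 0.77), ([329.1, 207.2, 355.8, 225.1], 0.69), ([274.6, 199.1, 292.4, 218.5], 0.68), ([343.4, 162.0, 373.4, 181.5], 0.67)]
side [[395.4814956159484, 0.0, 278.5263935335454], [0.0, 395.4814956159484, 215.59768082065563], [0.0, 0.0, 1.0]] [ 1.94633081 -0.88026982  0.47721405] [-0.3045645   0.26774809  0.81796243]
pump [([263.3, 195.1, 367.7, 265.4], 0.94)]
cover [([265.2, 197.0, 362.2, 243.0], 0.62), ([334.4, 326.0, 421.6, 344.7], 0.36)]
nut1 [([344.4, 194.3, 366.5, 217.9], 0.83), ([301.6, 209.6, 329.1, 232.7], 0.71), ([266.4, 188.6, 286.1, 212.5], 0.61), ([315.7, 168.3, 328.5, 202.9], 0.46)]
```

```bash
python3 - <<'E'
import cv2,numpy as np
t=cv2.imread("pics/top0.png");s=cv2.imread("pics/side0.png")
a=cv2.resize(t[70:290,200:460],(800,600*0+677)) if 0 else cv2.resize(t[100:270,230:410],(540,510),interpolation=cv2.INTER_CUBIC)
cv2.imwrite("pics/a.png",a); cv2.imwrite("pics/b.png",cv2.resize(s,(560,420)))
# full top + zoom
E
```

```text
(no output)
```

View pics/a.png

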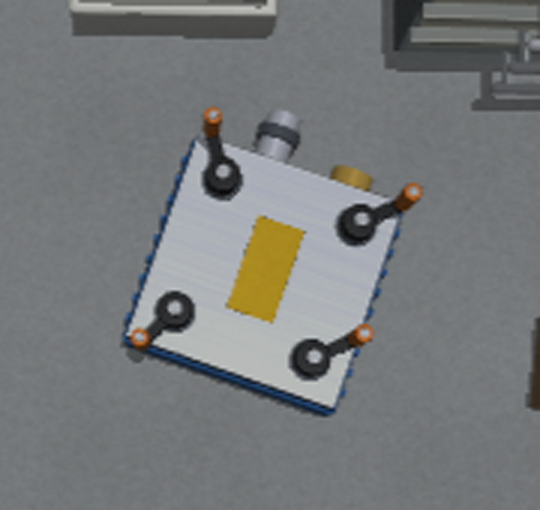

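View pics/top0.png

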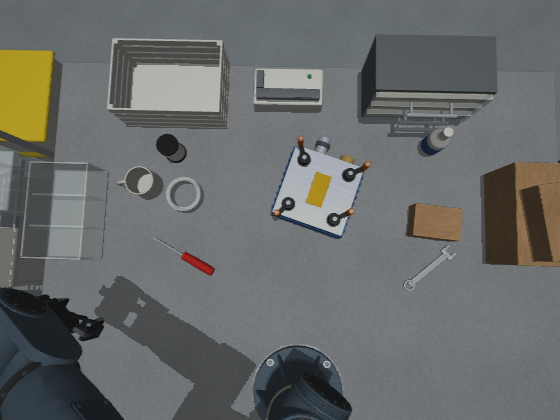

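View pics/b.png

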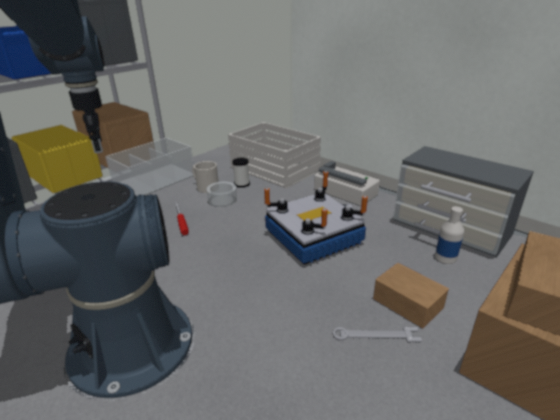

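The top view shows the box rotated about -20°. In the zoomed crop, the hubs/grips are at nut1 (222,178)/(212,117), nut2 (357,223)/(413,193), nut3 (312,358)/(364,334) and nut4 (174,311)/(140,338). The side view agrees, and there is nothing close around the box.

```bash
cat > h.py <<'E'
import numpy as np, cv2
def ray(p,uv):
    R,_=cv2.Rodrigues(np.array(p["rvec"],float)); t=np.array(p["tvec"],float).ravel()
    d=np.linalg.inv(p["K"])@np.array([uv[0],uv[1],1.]); return -R.T@t, R.T@d
def at_z(p,uv,z):
    c,d=ray(p,uv); return c+d*(z-c[2])/d[2]
def proj(p,X):
    return cv2.projectPoints(np.array(X,float).reshape(-1,3),np.array(p["rvec"],float),np.array(p["tvec"],float),np.array(p["K"]),None)[0].reshape(-1,2)
def orange(img):
    h=cv2.cvtColor(img,cv2.COLOR_RGB2HSV); m=cv2.inRange(h,(5,150,120),(17,255,255))
    n,l,s,c=cv2.connectedComponentsWithStats(m)
    return l,[(i,s[i],c[i]) for i in range(1,n) if s[i][4]>15]
E
python3 - <<'E'
from workcell import readout, optics, order, spotter, r
from h import *
p=optics.capture("top")
hub=np.array([(222,178),(357,223),(312,358),(174,311)])/3+[230,100]-.33
gr=np.array([(212,115),(414,189),(365,331),(140,336)])/3+[230,100]-.33
H=np.array([at_z(p,u,.108) for u in hub]);G=np.array([at_z(p,u,.150) for u in gr])
print(H.round(4));print(G.round(4));c=H.mean(0);print("c",c)
d=(G-H)[:,:2];print(np.hypot(*d.T),np.degrees(np.arctan2(d[:,1],d[:,0])))
v=H[0]-H[2];w=H[1]-H[3]
print("yaw",np.degrees(np.arctan2(v[1],v[0]))-45,np.degrees(np.arctan2(w[1],w[0]))+45,np.hypot(*v[:2]),np.hypot(*w[:2]))
s=readout.observe();print(s["tool_pos"],s["orientation"])
w=optics.capture("wrist");Rw,_=cv2.Rodrigues(np.array(w["rvec"]));print("wrist cam pos",-Rw.T@np.array(w["tvec"]).ravel(),"axes",Rw.round(2).tolist(),np.array(w["K"])[0,0])
E
```

```text
[[ 0.6333  0.003   0.108 ]
 [ 0.5954 -0.1182  0.108 ]
 [ 0.4736 -0.08    0.108 ]
 [ 0.5121  0.0428  0.108 ]]
[[ 0.6786  0.0142  0.15  ]
 [ 0.6177 -0.1603  0.15  ]
 [ 0.4942 -0.1198  0.15  ]
 [ 0.4849  0.0707  0.15  ]]
c [ 0.55359116 -0.03809514  0.108     ]
[0.04664245 0.04766699 0.04481064 0.03902173] [ 13.90447783 -62.09079616 -62.55421093 134.24179778]
yaw -17.534771146507143 -17.637779115253814 0.18003874199327088 0.18122094254414417
[0.23811482 0.49575073 0.24824508] [-1.79993282e+02 -1.30183722e-03  1.54339117e+02]
wrist cam pos [0.16875162 0.52935692 0.37458476] axes [[0.43, 0.9, 0.0], [0.86, -0.41, 0.3], [0.27, -0.13, -0.95]] 295.40237353428097
```

Request:
{"op": "step_arm", "data": {"moves": [{"x":-0.859,"y":-0.574,"claw":0.4},{"x":-0.859,"y":-0.574,"claw":0.4},{"x":-0.859,"y":-0.574,"claw":0.4},{"x":-0.859,"y":-0.574,"claw":0.4},{"x":-0.859,"y":-0.574,"claw":0.4},{"x":-0.859,"y":-0.574,"claw":0.4},{"x":-0.859,"y":-0.574,"claw":0.4},{"x":-0.859,"y":-0.574,"claw":0.4}]}}

```text
$.moves[0]: bad value
```

Request:
{"op": "step_arm", "data": {"moves": [{"x":-0.859,"y":-0.574,"wz":1,"claw":0.4},{"x":-0.859,"y":-0.574,"wz":1,"claw":0.4},{"x":-0.859,"y":-0.574,"wz":1,"claw":0.4},{"x":-0.859,"y":-0.574,"wz":1,"claw":0.4},{"x":-0.859,"y":-0.574,"wz":1,"claw":0.4},{"x":-0.859,"y":-0.574,"wz":1,"claw":0.4},{"x":-0.859,"y":-0.574,"wz":1,"claw":0.4},{"x":-0.859,"y":-0.574,"wz":1,"claw":0.4}]}}

```text
$.moves[0]: bad value
```

Request:
{"op": "step_arm", "data": {"moves": [{"wz":0.43,"claw":0.4},{"wz":0.43,"claw":0.4},{"wz":0.43,"claw":0.4},{"wz":0.43,"claw":0.4},{"wz":0.43,"claw":0.4}]}}

```text
$.moves[0]: bad value
```

```bash
python3 - <<'E'
from workcell import readout, optics, order, spotter, r
from h import *
import json
s=readout.observe();print(s["time_s"],s["tool_pos"],s["orientation"],s["contact_force"],s["opening"])
w=optics.capture("wrist");im=w["color"]
cv2.imwrite("pics/w1.png",im[:,:,::-1])
l,cs=orange(im)
for i,st,c in cs: print("o",st.tolist(),c.round(1))
H=np.array([[.6333,.003],[.5954,-.1182],[.4736,-.08],[.5121,.0428]])
print("hubproj",proj(w,[[*h,.114] for h in H]).round(0).tolist())
for d in spotter.outline_of(w,"nut1"): print(np.round(d["box"],0),round(d["conf"],2))
json.dump({k:np.array(w[k]).tolist() for k in("K","rvec","tvec")},open("w1.json","w"))
E
```

```text
0.5 [0.23809142 0.49575428 0.24826528] [-1.79995772e+02  6.57544031e-04  1.54343310e+02] [0.22724929 0.40730377 0.4897013 ] 0.08533641059964275
hubproj [[99.0, 568.0], [19.0, 575.0], [-19.0, 522.0], [70.0, 514.0]]
[335. 353. 363. 372.] 0.52
```

View pics/w1.png

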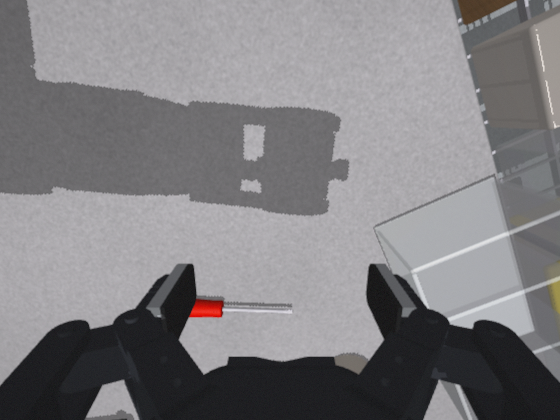

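Request:
{"op": "step_arm", "data": {"moves": [{"x":-0.911,"y":-0.682,"z":-0.087,"wx":0,"wy":0,"wz":0,"claw":0.4},{"x":-0.911,"y":-0.682,"z":-0.087,"wx":0,"wy":0,"wz":0,"claw":0.4},{"x":-0.911,"y":-0.682,"z":-0.087,"wx":0,"wy":0,"wz":0,"claw":0.4},{"x":-0.911,"y":-0.682,"z":-0.087,"wx":0,"wy":0,"wz":0,"claw":0.4},{"x":-0.911,"y":-0.682,"z":-0.087,"wx":0,"wy":0,"wz":0,"claw":0.4},{"x":-0.911,"y":-0.682,"z":-0.087,"wx":0,"wy":0,"wz":0,"claw":0.4},{"x":-0.911,"y":-0.682,"z":-0.087,"wx":0,"wy":0,"wz":0,"claw":0.4},{"x":-0.911,"y":-0.682,"z":-0.087,"wx":0,"wy":0,"wz":0,"claw":0.4},{"x":-0.911,"y":-0.682,"z":-0.087,"wx":0,"wy":0,"wz":0,"claw":0.4}]}}

```text
time_s: 1.35
tool_pos: [0.3978, 0.1891, 0.2751]
orientation: [180.0, 0.1, 154.2]
contact_force: [-0.8, -0.0, 0.1]
opening: 0.0345
```

Request:
{"op": "step_arm", "data": {"moves": [{"x":-0.911,"y":-0.682,"z":-0.087,"wx":0,"wy":0,"wz":1,"claw":0.4},{"x":-0.911,"y":-0.682,"z":-0.087,"wx":0,"wy":0,"wz":1,"claw":0.4},{"x":-0.911,"y":-0.682,"z":-0.087,"wx":0,"wy":0,"wz":1,"claw":0.4},{"x":-0.911,"y":-0.682,"z":-0.087,"wx":0,"wy":0,"wz":1,"claw":0.4},{"x":-0.911,"y":-0.682,"z":-0.087,"wx":0,"wy":0,"wz":1,"claw":0.4},{"x":-0.911,"y":-0.682,"z":-0.087,"wx":0,"wy":0,"wz":1,"claw":0.4},{"x":-0.911,"y":-0.682,"z":-0.087,"wx":0,"wy":0,"wz":1,"claw":0.4},{"x":-0.911,"y":-0.682,"z":-0.087,"wx":0,"wy":0,"wz":1,"claw":0.4},{"x":-0.911,"y":-0.682,"z":-0.087,"wx":0,"wy":0,"wz":1,"claw":0.4}]}}

```text
time_s: 2.1
tool_pos: [0.5555, -0.1142, 0.3005]
orientation: [180.0, 0.1, 109.2]
contact_force: [0.2, -0.1, -0.4]
opening: 0.0336
```

Request:
{"op": "step_arm", "data": {"moves": [{"x":0,"y":0,"z":0,"wx":0,"wy":0,"wz":0.43,"claw":0.4},{"x":0,"y":0,"z":0,"wx":0,"wy":0,"wz":0.43,"claw":0.4},{"x":0,"y":0,"z":0,"wx":0,"wy":0,"wz":0.43,"claw":0.4},{"x":0,"y":0,"z":0,"wx":0,"wy":0,"wz":0.43,"claw":0.4},{"x":0,"y":0,"z":0,"wx":0,"wy":0,"wz":0.43,"claw":0.4}]}}

```text
time_s: 2.52
tool_pos: [0.5537, -0.1094, 0.3004]
orientation: [-180.0, -0.0, 90.2]
contact_force: [-0.7, 0.8, -0.1]
opening: 0.034
```

```bash
python3 - <<'E'
from workcell import readout, optics, order, spotter, r
from h import *
import json
s=readout.observe();print(s["time_s"],s["tool_pos"],s["orientation"],s["contact_force"],s["opening"])
w=optics.capture("wrist");im=w["color"]
cv2.imwrite("pics/w2.png",im[:,:,::-1])
l,cs=orange(im)
for i,st,c in cs: print("o",st.tolist(),c.round(1))
H=np.array([[.6333,.003],[.5954,-.1182],[.4736,-.08],[.5121,.0428]])
print("hubproj",proj(w,[[*h,.114] for h in H]).round(0).tolist())
for d in spotter.outline_of(w,"nut1"): print(np.round(d["box"],0),round(d["conf"],2))
json.dump({k:np.array(w[k]).tolist() for k in("K","rvec","tvec")},open("w2.json","w"))
E
```

```text
2.5167 [ 0.55366309 -0.10937184  0.30042895] [-1.79994914e+02 -6.47846967e-03  9.01821908e+01] [-0.65375325  0.77233823 -0.09221486] 0.03403421202413516
o [422, 54, 18, 19, 181] [429.9  62.9]
o [214, 194, 16, 24, 168] [222.4 206.2]
o [336, 228, 15, 28, 181] [341.8 243.1]
hubproj [[362.0, 79.0], [318.0, 199.0], [205.0, 164.0], [236.0, 32.0]]
[195. 149. 232. 217.] 0.88
[350.  53. 441. 101.] 0.8
[199.   0. 262.  61.] 0.6
```

View pics/w2.png

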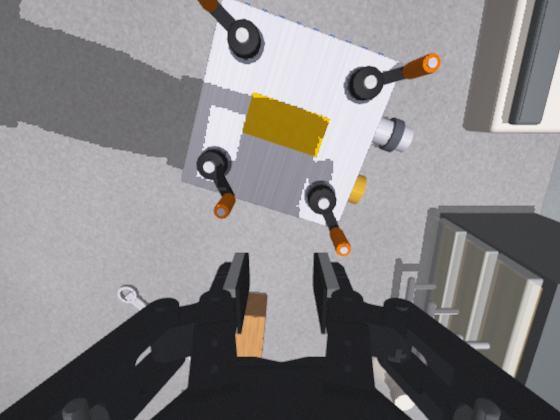

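The wrist view shows screw ends at nut1 (368,82), nut2 (323,203), nut3 (208,166) and nut4 (241,37). Grip tops are at (432,62), (343,250) and (221,212). Nut 4's grip is cut off at the top edge.

```bash
python3 - <<'E'
from h import *
import json
from scipy.optimize import least_squares
w=json.load(open("w2.json"))
hub=[(368,82),(323,203),(208,166),(241,37)];gr=[(432,62),(343,250),(221,212)]
L=np.array([[65,65],[65,-65],[-65,-65],[-65,65]])/1e3
H=np.array([at_z(w,u,.115) for u in hub])[:,:2];G=np.array([at_z(w,u,.151) for u in gr])[:,:2]
def f(a):
    c,s=np.cos(a[2]),np.sin(a[2]);return a[:2]+L@np.array([[c,s],[-s,c]])
s=least_squares(lambda a:(f(a)-H).ravel(),[.55,-.04,-.3]).x
print(s,np.degrees(s[2]));F=f(s);print(F.round(4).tolist(),"res",(F-H).round(4).tolist())
d=G-F[:3];print(G.round(4).tolist(),np.hypot(*d.T),np.degrees(np.arctan2(d[:,1],d[:,0])))
E
```

```text
[ 0.55828849 -0.0413499  -0.30911868] -17.711195505188627
[[0.64, 0.0008], [0.6004, -0.123], [0.4766, -0.0835], [0.5161, 0.0403]] res [[0.0012, 0.0004], [-0.0002, -0.0006], [-0.0006, -0.0014], [-0.0004, 0.0016]]
[[0.6816, 0.0124], [0.618, -0.162], [0.4956, -0.1215]] [0.04324889 0.04270681 0.04243593] [ 15.57622297 -65.70712847 -63.46304925]
```

Request:
{"op": "step_arm", "data": {"moves": [{"x":0.405,"y":0.423,"z":0.3,"wx":0,"wy":0,"wz":0,"claw":0.4},{"x":0.405,"y":0.423,"z":0.3,"wx":0,"wy":0,"wz":0,"claw":0.4},{"x":0.405,"y":0.423,"z":0.3,"wx":0,"wy":0,"wz":0,"claw":0.4},{"x":0.405,"y":0.423,"z":0.3,"wx":0,"wy":0,"wz":0,"claw":0.4},{"x":0.405,"y":0.423,"z":0.3,"wx":0,"wy":0,"wz":0,"claw":0.4},{"x":0.405,"y":0.423,"z":0.3,"wx":0,"wy":0,"wz":0,"claw":0.4},{"x":0.405,"y":0.423,"z":0.38,"wx":0,"wy":0,"wz":0,"claw":0.4},{"x":0.405,"y":0.423,"z":0.43,"wx":0,"wy":0,"wz":0,"claw":0.4}]}}

```text
time_s: 3.28
tool_pos: [0.6804, 0.0122, 0.1703]
orientation: [-180.0, 0.0, 90.2]
contact_force: [0.5, -0.4, -0.5]
opening: 0.0342
```

Request:
{"op": "step_arm", "data": {"moves": [{"x":0,"y":0,"z":0.04,"wx":0,"wy":0,"wz":0,"claw":0.4},{"x":0,"y":0,"z":0.08,"wx":0,"wy":0,"wz":0,"claw":0.4},{"x":0,"y":0,"z":0.11,"wx":0,"wy":0,"wz":0,"claw":0.4},{"x":0,"y":0,"z":0.11,"wx":0,"wy":0,"wz":0,"claw":0.4}]}}

```text
time_s: 3.62
tool_pos: [0.6798, 0.0116, 0.1367]
orientation: [-179.9, -0.0, 90.0]
contact_force: [0.4, 0.8, -0.0]
opening: 0.0342
```

```bash
python3 - <<'E'
from workcell import readout, optics
from h import *
s=readout.observe();print(s["time_s"],s["tool_pos"],s["orientation"],s["contact_force"],s["opening"])
w=optics.capture("wrist");cv2.imwrite("pics/w3.png",w["color"][:,:,::-1])
E
```

```text
3.6167 [0.67980039 0.01157526 0.13672717] [-1.79862418e+02 -7.67549759e-03  9.00044765e+01] [ 0.39669577  0.82044731 -0.02055825] 0.034190840040037355
```

View pics/w3.png

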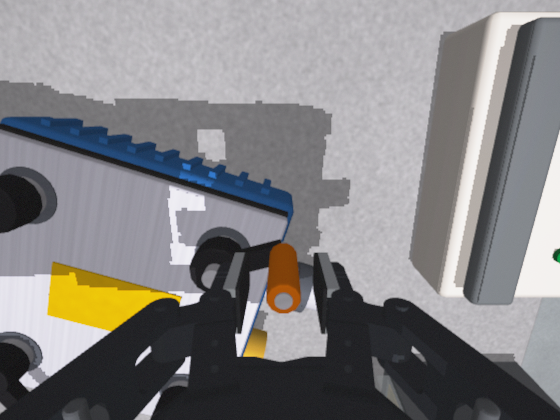

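The grip at (285,295) stands centred between the pads at x≈235 and 325. Closing now.

Request:
{"op": "step_arm", "data": {"moves": [{"x":0,"y":0,"z":0,"wx":0,"wy":0,"wz":0,"claw":0},{"x":0,"y":0,"z":0,"wx":0,"wy":0,"wz":0,"claw":0},{"x":0,"y":0,"z":0,"wx":0,"wy":0,"wz":0,"claw":0},{"x":0,"y":0,"z":0,"wx":0,"wy":0,"wz":0,"claw":0}], "force": 40}}

```text
time_s: 4.0
tool_pos: [0.681, 0.0117, 0.1395]
orientation: [179.9, 0.0, 90.0]
contact_force: [-0.4, -0.2, 3.7]
opening: 0.0146
```

```bash
cat > arc.py <<'E'
import sys,numpy as np
th0=np.radians(float(sys.argv[1]));k=.042/.3
def P(t): return np.array([k*np.sin(th0-t),k*np.cos(th0-t),.0016*t/.3])
def seg(a,b,n):
    print(f"turn {a:.2f}->{b:.2f}, n={n}:"," ".join("(%.3f,%.3f,%.3f)"%tuple(P(a+(b-a)*i/n)-P(a)) for i in range(1,n+1)))
seg(0,1.4,12)
a=1.4
while a<4.2: seg(a,a+.25,4); a+=.25
E
python3 arc.py 15.5
```

```text
turn 0.00->1.40, n=12: (-0.016,0.003,0.001) (-0.032,0.005,0.001) (-0.049,0.005,0.002) (-0.065,0.002,0.002) (-0.080,-0.002,0.003) (-0.096,-0.008,0.004) (-0.110,-0.015,0.004) (-0.124,-0.025,0.005) (-0.136,-0.035,0.006) (-0.147,-0.047,0.006) (-0.156,-0.061,0.007) (-0.164,-0.075,0.007)
turn 1.40->1.65, n=4: (-0.003,-0.008,0.000) (-0.006,-0.016,0.001) (-0.009,-0.025,0.001) (-0.011,-0.033,0.001)
turn 1.65->1.90, n=4: (-0.001,-0.009,0.000) (-0.002,-0.017,0.001) (-0.003,-0.026,0.001) (-0.002,-0.035,0.001)
turn 1.90->2.15, n=4: (0.001,-0.009,0.000) (0.002,-0.017,0.001) (0.004,-0.026,0.001) (0.006,-0.034,0.001)
turn 2.15->2.40, n=4: (0.003,-0.008,0.000) (0.006,-0.016,0.001) (0.010,-0.024,0.001) (0.015,-0.032,0.001)
turn 2.40->2.65, n=4: (0.005,-0.007,0.000) (0.010,-0.014,0.001) (0.016,-0.021,0.001) (0.022,-0.027,0.001)
turn 2.65->2.90, n=4: (0.007,-0.006,0.000) (0.013,-0.011,0.001) (0.021,-0.016,0.001) (0.028,-0.021,0.001)
turn 2.90->3.15, n=4: (0.008,-0.004,0.000) (0.016,-0.008,0.001) (0.024,-0.011,0.001) (0.032,-0.013,0.001)
turn 3.15->3.40, n=4: (0.009,-0.002,0.000) (0.017,-0.003,0.001) (0.026,-0.004,0.001) (0.035,-0.005,0.001)
turn 3.40->3.65, n=4: (0.009,0.000,0.000) (0.017,0.001,0.001) (0.026,0.002,0.001) (0.035,0.004,0.001)
turn 3.65->3.90, n=4: (0.008,0.002,0.000) (0.017,0.005,0.001) (0.025,0.009,0.001) (0.033,0.012,0.001)
turn 3.90->4.15, n=4: (0.008,0.004,0.000) (0.015,0.009,0.001) (0.022,0.014,0.001) (0.029,0.020,0.001)
turn 4.15->4.40, n=4: (0.006,0.006,0.000) (0.012,0.013,0.001) (0.018,0.019,0.001) (0.023,0.027,0.001)
```

Request:
{"op": "step_arm", "data": {"moves": [{"x":-0.016,"y":0.003,"z":0.001,"wx":0,"wy":0,"wz":0,"claw":0},{"x":-0.032,"y":0.005,"z":0.001,"wx":0,"wy":0,"wz":0,"claw":0},{"x":-0.049,"y":0.005,"z":0.002,"wx":0,"wy":0,"wz":0,"claw":0},{"x":-0.065,"y":0.002,"z":0.002,"wx":0,"wy":0,"wz":0,"claw":0}]}}

```text
time_s: 4.33
tool_pos: [0.6817, -0.008, 0.1387]
orientation: [179.9, -0.0, 90.0]
contact_force: [0.1, 1.9, 4.8]
opening: 0.0147
```

Request:
{"op": "step_arm", "data": {"moves": [{"x":-0.015,"y":-0.004,"z":0.001,"wx":0,"wy":0,"wz":0,"claw":0},{"x":-0.031,"y":-0.01,"z":0.002,"wx":0,"wy":0,"wz":0,"claw":0},{"x":-0.045,"y":-0.017,"z":0.002,"wx":0,"wy":0,"wz":0,"claw":0},{"x":-0.059,"y":-0.027,"z":0.003,"wx":0,"wy":0,"wz":0,"claw":0},{"x":-0.071,"y":-0.037,"z":0.004,"wx":0,"wy":0,"wz":0,"claw":0},{"x":-0.082,"y":-0.049,"z":0.004,"wx":0,"wy":0,"wz":0,"claw":0},{"x":-0.091,"y":-0.063,"z":0.005,"wx":0,"wy":0,"wz":0,"claw":0},{"x":-0.099,"y":-0.077,"z":0.005,"wx":0,"wy":0,"wz":0,"claw":0}]}}

```text
time_s: 5.0
tool_pos: [0.6587, -0.0377, 0.1372]
orientation: [179.9, -0.0, 90.0]
contact_force: [2.6, 2.7, 3.8]
opening: 0.0144
```

Request:
{"op": "step_arm", "data": {"moves": [{"x":-0.003,"y":-0.008,"z":0,"wx":0,"wy":0,"wz":0,"claw":0},{"x":-0.006,"y":-0.016,"z":0.001,"wx":0,"wy":0,"wz":0,"claw":0},{"x":-0.009,"y":-0.025,"z":0.001,"wx":0,"wy":0,"wz":0,"claw":0},{"x":-0.011,"y":-0.033,"z":0.001,"wx":0,"wy":0,"wz":0,"claw":0}]}}

```text
time_s: 5.33
tool_pos: [0.6488, -0.041, 0.1368]
orientation: [179.9, 0.0, 90.0]
contact_force: [3.3, 0.5, 4.7]
opening: 0.0143
```

Request:
{"op": "step_arm", "data": {"moves": [{"x":-0.001,"y":-0.009,"z":0,"wx":0,"wy":0,"wz":0,"claw":0},{"x":-0.002,"y":-0.017,"z":0.001,"wx":0,"wy":0,"wz":0,"claw":0},{"x":-0.003,"y":-0.026,"z":0.001,"wx":0,"wy":0,"wz":0,"claw":0},{"x":-0.002,"y":-0.035,"z":0.001,"wx":0,"wy":0,"wz":0,"claw":0}]}}

```text
time_s: 5.67
tool_pos: [0.6384, -0.0417, 0.1365]
orientation: [179.9, 0.0, 90.0]
contact_force: [3.4, -0.6, 4.8]
opening: 0.0144
```

Request:
{"op": "step_arm", "data": {"moves": [{"x":0.001,"y":-0.009,"z":0,"wx":0,"wy":0,"wz":0,"claw":0},{"x":0.002,"y":-0.017,"z":0.001,"wx":0,"wy":0,"wz":0,"claw":0},{"x":0.004,"y":-0.026,"z":0.001,"wx":0,"wy":0,"wz":0,"claw":0},{"x":0.006,"y":-0.034,"z":0.001,"wx":0,"wy":0,"wz":0,"claw":0}]}}

```text
time_s: 6.0
tool_pos: [0.6279, -0.0399, 0.1361]
orientation: [179.9, 0.0, 90.0]
contact_force: [2.8, 0.2, 5.5]
opening: 0.0145
```

Request:
{"op": "step_arm", "data": {"moves": [{"x":0.003,"y":-0.008,"z":0,"wx":0,"wy":0,"wz":0,"claw":0},{"x":0.006,"y":-0.016,"z":0.001,"wx":0,"wy":0,"wz":0,"claw":0}]}}

```text
time_s: 6.17
tool_pos: [0.6232, -0.0381, 0.1358]
orientation: [179.9, 0.0, 90.0]
contact_force: [2.6, -1.5, 7.2]
opening: 0.0145
```

Request:
{"op": "step_arm", "data": {"moves": [{"x":0.004,"y":-0.008,"z":0,"wx":0,"wy":0,"wz":0,"claw":0},{"x":0.009,"y":-0.016,"z":0,"wx":0,"wy":0,"wz":0,"claw":0}]}}

```text
time_s: 6.33
tool_pos: [0.6183, -0.0354, 0.1357]
orientation: [179.9, 0.0, 90.0]
contact_force: [3.8, -1.3, 5.7]
opening: 0.0147
```

Request:
{"op": "step_arm", "data": {"moves": [{"x":0.005,"y":-0.007,"z":0,"wx":0,"wy":0,"wz":0,"claw":0},{"x":0.01,"y":-0.014,"z":0,"wx":0,"wy":0,"wz":0,"claw":0},{"x":0.016,"y":-0.021,"z":0,"wx":0,"wy":0,"wz":0,"claw":0},{"x":0.022,"y":-0.027,"z":0,"wx":0,"wy":0,"wz":0,"claw":0}]}}

```text
time_s: 6.67
tool_pos: [0.6098, -0.0285, 0.1353]
orientation: [180.0, 0.0, 90.0]
contact_force: [2.6, -2.3, 4.4]
opening: 0.0146
```

Request:
{"op": "step_arm", "data": {"moves": [{"x":0.007,"y":-0.006,"z":0,"wx":0,"wy":0,"wz":0,"claw":0},{"x":0.013,"y":-0.011,"z":0,"wx":0,"wy":0,"wz":0,"claw":0},{"x":0.021,"y":-0.016,"z":0.001,"wx":0,"wy":0,"wz":0,"claw":0},{"x":0.028,"y":-0.021,"z":0.001,"wx":0,"wy":0,"wz":0,"claw":0}]}}

```text
time_s: 7.0
tool_pos: [0.6036, -0.0201, 0.1351]
orientation: [180.0, 0.0, 90.0]
contact_force: [3.8, -3.1, 4.3]
opening: 0.0145
```

Request:
{"op": "step_arm", "data": {"moves": [{"x":0.008,"y":-0.004,"z":0,"wx":0,"wy":0,"wz":0,"claw":0},{"x":0.016,"y":-0.008,"z":0.001,"wx":0,"wy":0,"wz":0,"claw":0}]}}

```text
time_s: 7.17
tool_pos: [0.6014, -0.0155, 0.135]
orientation: [179.9, 0.1, 90.0]
contact_force: [4.4, -5.8, 8.4]
opening: 0.0148
```

Request:
{"op": "step_arm", "data": {"moves": [{"x":0.008,"y":-0.003,"z":0,"wx":0,"wy":0,"wz":0,"claw":0},{"x":0.016,"y":-0.005,"z":0,"wx":0,"wy":0,"wz":0,"claw":0}]}}

```text
time_s: 7.33
tool_pos: [0.5999, -0.011, 0.135]
orientation: [179.9, 0.1, 90.0]
contact_force: [4.8, -7.8, 6.0]
opening: 0.0148
```

Request:
{"op": "step_arm", "data": {"moves": [{"x":0.008,"y":-0.001,"z":0,"wx":0,"wy":0,"wz":0,"claw":0}]}}

```text
time_s: 7.42
tool_pos: [0.5994, -0.0088, 0.1349]
orientation: [180.0, 0.1, 90.0]
contact_force: [2.5, -9.9, 7.2]
opening: 0.0146
```

```bash
python3 -c "
from workcell import readout
s=readout.observe();print(s['tool_pos'],s['contact_force'],s['time_s'])"; python3 arc.py -63.5 | head -20
```

```text
[ 0.59940957 -0.008804    0.1349318 ] [ 2.51160027 -9.90738626  7.23531533] 7.4167
turn 0.00->1.40, n=12: (-0.006,-0.015,0.001) (-0.011,-0.031,0.001) (-0.014,-0.047,0.002) (-0.015,-0.063,0.002) (-0.014,-0.079,0.003) (-0.011,-0.095,0.004) (-0.006,-0.111,0.004) (0.001,-0.126,0.005) (0.009,-0.140,0.006) (0.019,-0.153,0.006) (0.030,-0.165,0.007) (0.042,-0.175,0.007)
turn 1.40->1.65, n=4: (0.007,-0.005,0.000) (0.015,-0.009,0.001) (0.022,-0.013,0.001) (0.030,-0.017,0.001)
turn 1.65->1.90, n=4: (0.008,-0.003,0.000) (0.017,-0.006,0.001) (0.025,-0.007,0.001) (0.034,-0.009,0.001)
turn 1.90->2.15, n=4: (0.009,-0.001,0.000) (0.017,-0.001,0.001) (0.026,-0.001,0.001) (0.035,-0.000,0.001)
turn 2.15->2.40, n=4: (0.009,0.001,0.000) (0.017,0.003,0.001) (0.026,0.005,0.001) (0.034,0.008,0.001)
turn 2.40->2.65, n=4: (0.008,0.003,0.000) (0.016,0.007,0.001) (0.023,0.012,0.001) (0.031,0.016,0.001)
turn 2.65->2.90, n=4: (0.007,0.005,0.000) (0.014,0.011,0.001) (0.020,0.017,0.001) (0.026,0.024,0.001)
turn 2.90->3.15, n=4: (0.005,0.007,0.000) (0.010,0.014,0.001) (0.015,0.021,0.001) (0.019,0.029,0.001)
turn 3.15->3.40, n=4: (0.004,0.008,0.000) (0.007,0.016,0.001) (0.009,0.025,0.001) (0.011,0.033,0.001)
turn 3.40->3.65, n=4: (0.002,0.009,0.000) (0.002,0.017,0.001) (0.003,0.026,0.001) (0.003,0.035,0.001)
turn 3.65->3.90, n=4: (-0.001,0.009,0.000) (-0.002,0.017,0.001) (-0.004,0.026,0.001) (-0.006,0.034,0.001)
turn 3.90->4.15, n=4: (-0.003,0.008,0.000) (-0.006,0.016,0.001) (-0.010,0.024,0.001) (-0.014,0.032,0.001)
turn 4.15->4.40, n=4: (-0.005,0.007,0.000) (-0.010,0.014,0.001) (-0.016,0.021,0.001) (-0.022,0.027,0.001)
```

Request:
{"op": "step_arm", "data": {"moves": [{"x":0,"y":0,"z":0,"wx":0,"wy":0,"wz":0,"claw":0.4},{"x":0,"y":0,"z":0,"wx":0,"wy":0,"wz":0,"claw":0.4},{"x":0,"y":0,"z":0,"wx":0,"wy":0,"wz":0,"claw":0.4},{"x":0,"y":0,"z":-0.1,"wx":0,"wy":0,"wz":0,"claw":0.4},{"x":0,"y":0,"z":-0.2,"wx":0,"wy":0,"wz":0,"claw":0.4},{"x":0,"y":0,"z":-0.2,"wx":0,"wy":0,"wz":0,"claw":0.4},{"x":-0.378,"y":-0.345,"z":-0.2,"wx":0,"wy":0,"wz":0,"claw":0.4},{"x":-0.378,"y":-0.345,"z":-0.2,"wx":0,"wy":0,"wz":0,"claw":0.4},{"x":-0.378,"y":-0.345,"z":-0.2,"wx":0,"wy":0,"wz":0,"claw":0.4},{"x":-0.378,"y":-0.345,"z":-0.2,"wx":0,"wy":0,"wz":0,"claw":0.4},{"x":-0.378,"y":-0.345,"z":-0.2,"wx":0,"wy":0,"wz":0,"claw":0.4},{"x":-0.378,"y":-0.345,"z":-0.2,"wx":0,"wy":0,"wz":0,"claw":0.4}]}}

```text
time_s: 8.42
tool_pos: [0.4948, -0.1221, 0.1943]
orientation: [-179.9, -0.0, 89.9]
contact_force: [-0.5, 0.0, 0.1]
opening: 0.0345
```

Request:
{"op": "step_arm", "data": {"moves": [{"x":0,"y":0,"z":0.05,"wx":0,"wy":0,"wz":0,"claw":0.4},{"x":0,"y":0,"z":0.1,"wx":0,"wy":0,"wz":0,"claw":0.4},{"x":0,"y":0,"z":0.14,"wx":0,"wy":0,"wz":0,"claw":0.4},{"x":0,"y":0,"z":0.18,"wx":0,"wy":0,"wz":0,"claw":0.4},{"x":0,"y":0,"z":0.18,"wx":0,"wy":0,"wz":0,"claw":0.4}]}}

```text
time_s: 8.83
tool_pos: [0.4952, -0.1202, 0.1383]
orientation: [-179.8, -0.1, 90.1]
contact_force: [0.2, 0.2, -1.0]
opening: 0.0342
```

```bash
python3 - <<'E'
from workcell import readout, optics
from h import *
s=readout.observe();print(s["time_s"],s["tool_pos"],s["orientation"],s["contact_force"],s["opening"])
w=optics.capture("wrist");cv2.imwrite("pics/w4.png",w["color"][:,:,::-1])
E
```

```text
8.8333 [ 0.49519048 -0.12015077  0.13829218] [-1.79790229e+02 -8.65369656e-02  9.00561184e+01] [ 0.17224995  0.21378529 -1.02275565] 0.034187335307326566
```

View pics/w4.png

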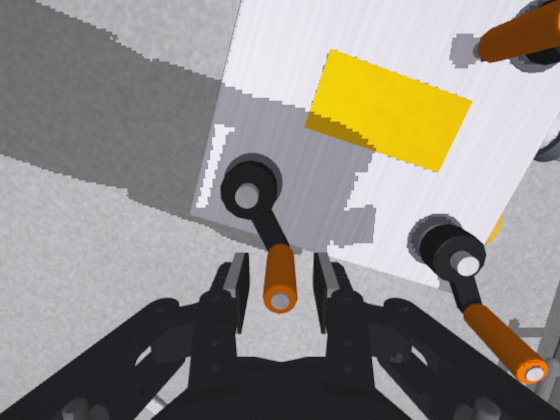

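The grip at (281,298) is centred between the pads, and nut 1's lever at the upper right stayed where I left it.

Request:
{"op": "step_arm", "data": {"moves": [{"x":0,"y":0,"z":0,"wx":0,"wy":0,"wz":0,"claw":0},{"x":0,"y":0,"z":0,"wx":0,"wy":0,"wz":0,"claw":0},{"x":0,"y":0,"z":0,"wx":0,"wy":0,"wz":0,"claw":0},{"x":0,"y":0,"z":0,"wx":0,"wy":0,"wz":0,"claw":0}]}}

```text
time_s: 9.22
tool_pos: [0.496, -0.1212, 0.1411]
orientation: [180.0, -0.0, 90.0]
contact_force: [-0.1, 2.7, 1.4]
opening: 0.0149
```

Request:
{"op": "step_arm", "data": {"moves": [{"x":-0.006,"y":-0.015,"z":0.001,"wx":0,"wy":0,"wz":0,"claw":0},{"x":-0.011,"y":-0.031,"z":0.001,"wx":0,"wy":0,"wz":0,"claw":0},{"x":-0.014,"y":-0.047,"z":0.001,"wx":0,"wy":0,"wz":0,"claw":0},{"x":-0.015,"y":-0.063,"z":0.002,"wx":0,"wy":0,"wz":0,"claw":0},{"x":-0.014,"y":-0.079,"z":0.002,"wx":0,"wy":0,"wz":0,"claw":0},{"x":-0.011,"y":-0.095,"z":0.002,"wx":0,"wy":0,"wz":0,"claw":0},{"x":-0.006,"y":-0.111,"z":0.003,"wx":0,"wy":0,"wz":0,"claw":0},{"x":0.001,"y":-0.126,"z":0.003,"wx":0,"wy":0,"wz":0,"claw":0},{"x":0.009,"y":-0.14,"z":0.003,"wx":0,"wy":0,"wz":0,"claw":0},{"x":0.019,"y":-0.153,"z":0.004,"wx":0,"wy":0,"wz":0,"claw":0},{"x":0.03,"y":-0.165,"z":0.004,"wx":0,"wy":0,"wz":0,"claw":0},{"x":0.042,"y":-0.175,"z":0.004,"wx":0,"wy":0,"wz":0,"claw":0}]}}

```text
time_s: 10.22
tool_pos: [0.4428, -0.1086, 0.1392]
orientation: [-180.0, 0.0, 90.0]
contact_force: [4.5, -0.2, -5.4]
opening: 0.0142
```

Request:
{"op": "step_arm", "data": {"moves": [{"x":0.007,"y":-0.005,"z":0,"wx":0,"wy":0,"wz":0,"claw":0},{"x":0.015,"y":-0.009,"z":0.001,"wx":0,"wy":0,"wz":0,"claw":0},{"x":0.022,"y":-0.013,"z":0.001,"wx":0,"wy":0,"wz":0,"claw":0},{"x":0.03,"y":-0.017,"z":0.001,"wx":0,"wy":0,"wz":0,"claw":0}]}}

```text
time_s: 10.55
tool_pos: [0.4379, -0.0997, 0.1389]
orientation: [-180.0, 0.0, 90.0]
contact_force: [4.0, -1.1, -8.0]
opening: 0.0146
```

Request:
{"op": "step_arm", "data": {"moves": [{"x":0.008,"y":-0.003,"z":0,"wx":0,"wy":0,"wz":0,"claw":0},{"x":0.017,"y":-0.006,"z":0.001,"wx":0,"wy":0,"wz":0,"claw":0},{"x":0.025,"y":-0.007,"z":0.001,"wx":0,"wy":0,"wz":0,"claw":0},{"x":0.034,"y":-0.009,"z":0.001,"wx":0,"wy":0,"wz":0,"claw":0}]}}

```text
time_s: 10.88
tool_pos: [0.4352, -0.0894, 0.1386]
orientation: [-180.0, -0.0, 90.0]
contact_force: [4.4, -2.5, -10.0]
opening: 0.0145
```

Request:
{"op": "step_arm", "data": {"moves": [{"x":0.009,"y":0,"z":0.002,"wx":0,"wy":0,"wz":0,"claw":0},{"x":0.017,"y":0,"z":0.003,"wx":0,"wy":0,"wz":0,"claw":0},{"x":0.026,"y":0.001,"z":0.005,"wx":0,"wy":0,"wz":0,"claw":0},{"x":0.035,"y":0.002,"z":0.006,"wx":0,"wy":0,"wz":0,"claw":0}]}}

```text
time_s: 11.22
tool_pos: [0.4354, -0.0789, 0.1376]
orientation: [-179.9, -0.0, 90.0]
contact_force: [-9.1, -0.7, 14.4]
opening: 0.0143
```

Request:
{"op": "step_arm", "data": {"moves": [{"x":0.009,"y":0.001,"z":0.001,"wx":0,"wy":0,"wz":0,"claw":0},{"x":0.017,"y":0.003,"z":0.001,"wx":0,"wy":0,"wz":0,"claw":0}]}}

```text
time_s: 11.38
tool_pos: [0.4363, -0.0736, 0.1374]
orientation: [-179.9, -0.0, 90.0]
contact_force: [-9.1, -0.6, 12.7]
opening: 0.0146
```

Request:
{"op": "step_arm", "data": {"moves": [{"x":0.009,"y":0.001,"z":-0.001,"wx":0,"wy":0,"wz":0,"claw":0},{"x":0.017,"y":0.0035,"z":-0.001,"wx":0,"wy":0,"wz":0,"claw":0}]}}

```text
time_s: 11.55
tool_pos: [0.4377, -0.0686, 0.1374]
orientation: [-180.0, -0.0, 90.0]
contact_force: [-3.9, -1.2, 5.2]
opening: 0.0146
```

Request:
{"op": "step_arm", "data": {"moves": [{"x":0.008,"y":0.003,"z":0,"wx":0,"wy":0,"wz":0,"claw":0},{"x":0.016,"y":0.007,"z":0,"wx":0,"wy":0,"wz":0,"claw":0},{"x":0.023,"y":0.012,"z":0.001,"wx":0,"wy":0,"wz":0,"claw":0},{"x":0.031,"y":0.016,"z":0.001,"wx":0,"wy":0,"wz":0,"claw":0}]}}

```text
time_s: 11.88
tool_pos: [0.4426, -0.0593, 0.1369]
orientation: [-180.0, -0.0, 90.0]
contact_force: [-5.0, -0.7, 6.3]
opening: 0.0145
```

Request:
{"op": "step_arm", "data": {"moves": [{"x":0.007,"y":0.005,"z":0,"wx":0,"wy":0,"wz":0,"claw":0},{"x":0.014,"y":0.011,"z":0,"wx":0,"wy":0,"wz":0,"claw":0},{"x":0.02,"y":0.017,"z":0.001,"wx":0,"wy":0,"wz":0,"claw":0},{"x":0.026,"y":0.024,"z":0.001,"wx":0,"wy":0,"wz":0,"claw":0}]}}

```text
time_s: 12.22
tool_pos: [0.4497, -0.0515, 0.1366]
orientation: [-179.9, -0.0, 90.0]
contact_force: [-7.7, -1.1, 8.9]
opening: 0.0145
```

Request:
{"op": "step_arm", "data": {"moves": [{"x":0.005,"y":0.007,"z":0,"wx":0,"wy":0,"wz":0,"claw":0},{"x":0.01,"y":0.014,"z":0.001,"wx":0,"wy":0,"wz":0,"claw":0}]}}

```text
time_s: 12.38
tool_pos: [0.4536, -0.0485, 0.1364]
orientation: [-179.9, -0.0, 90.0]
contact_force: [-9.9, -0.3, 16.7]
opening: 0.0148
```

Request:
{"op": "step_arm", "data": {"moves": [{"x":0.004,"y":0.006,"z":-0.002,"wx":0,"wy":0,"wz":0,"claw":0},{"x":0.007,"y":0.011,"z":-0.002,"wx":0,"wy":0,"wz":0,"claw":0}]}}

```text
time_s: 12.55
tool_pos: [0.4566, -0.0466, 0.1366]
orientation: [-179.8, 0.0, 90.0]
contact_force: [-8.0, -4.1, 8.4]
opening: 0.0146
```

```bash
python3 arc.py -65
```

```text
turn 0.00->1.40, n=12: (-0.006,-0.015,0.001) (-0.010,-0.031,0.001) (-0.013,-0.047,0.002) (-0.013,-0.063,0.002) (-0.012,-0.080,0.003) (-0.008,-0.096,0.004) (-0.003,-0.111,0.004) (0.004,-0.126,0.005) (0.012,-0.140,0.006) (0.023,-0.153,0.006) (0.034,-0.164,0.007) (0.047,-0.174,0.007)
turn 1.40->1.65, n=4: (0.007,-0.005,0.000) (0.015,-0.009,0.001) (0.023,-0.013,0.001) (0.031,-0.016,0.001)
turn 1.65->1.90, n=4: (0.008,-0.003,0.000) (0.017,-0.005,0.001) (0.025,-0.007,0.001) (0.034,-0.008,0.001)
turn 1.90->2.15, n=4: (0.009,-0.001,0.000) (0.017,-0.001,0.001) (0.026,-0.000,0.001) (0.035,0.001,0.001)
turn 2.15->2.40, n=4: (0.009,0.002,0.000) (0.017,0.004,0.001) (0.025,0.006,0.001) (0.034,0.009,0.001)
turn 2.40->2.65, n=4: (0.008,0.004,0.000) (0.016,0.008,0.001) (0.023,0.012,0.001) (0.030,0.017,0.001)
turn 2.65->2.90, n=4: (0.007,0.005,0.000) (0.013,0.011,0.001) (0.019,0.018,0.001) (0.025,0.024,0.001)
turn 2.90->3.15, n=4: (0.005,0.007,0.000) (0.010,0.014,0.001) (0.014,0.022,0.001) (0.018,0.030,0.001)
turn 3.15->3.40, n=4: (0.003,0.008,0.000) (0.006,0.016,0.001) (0.009,0.025,0.001) (0.010,0.033,0.001)
turn 3.40->3.65, n=4: (0.001,0.009,0.000) (0.002,0.017,0.001) (0.002,0.026,0.001) (0.002,0.035,0.001)
turn 3.65->3.90, n=4: (-0.001,0.009,0.000) (-0.002,0.017,0.001) (-0.004,0.026,0.001) (-0.007,0.034,0.001)
turn 3.90->4.15, n=4: (-0.003,0.008,0.000) (-0.007,0.016,0.001) (-0.011,0.024,0.001) (-0.015,0.031,0.001)
turn 4.15->4.40, n=4: (-0.005,0.007,0.000) (-0.010,0.014,0.001) (-0.016,0.021,0.001) (-0.022,0.027,0.001)
```

Request:
{"op": "step_arm", "data": {"moves": [{"x":0.003,"y":0.006,"z":0,"wx":0,"wy":0,"wz":0,"claw":0}]}}

```text
time_s: 12.63
tool_pos: [0.4582, -0.0457, 0.1366]
orientation: [-179.8, 0.0, 90.0]
contact_force: [-10.4, -4.1, 7.9]
opening: 0.0145
```

Request:
{"op": "step_arm", "data": {"moves": [{"x":0,"y":0,"z":0,"wx":0,"wy":0,"wz":0,"claw":0.4},{"x":0,"y":0,"z":0,"wx":0,"wy":0,"wz":0,"claw":0.4},{"x":0,"y":0,"z":0,"wx":0,"wy":0,"wz":0,"claw":0.4},{"x":0,"y":0,"z":-0.1,"wx":0,"wy":0,"wz":0,"claw":0.4},{"x":0,"y":0,"z":-0.2,"wx":0,"wy":0,"wz":0,"claw":0.4},{"x":0,"y":0,"z":-0.2,"wx":0,"wy":0,"wz":0,"claw":0.4},{"x":-0.385,"y":0.531,"z":-0.2,"wx":0,"wy":0,"wz":0,"claw":0.4},{"x":-0.385,"y":0.531,"z":-0.2,"wx":0,"wy":0,"wz":0,"claw":0.4},{"x":-0.385,"y":0.531,"z":-0.2,"wx":0,"wy":0,"wz":0,"claw":0.4},{"x":-0.385,"y":0.531,"z":-0.2,"wx":0,"wy":0,"wz":0,"claw":0.4},{"x":-0.385,"y":0.531,"z":-0.2,"wx":0,"wy":0,"wz":0,"claw":0.4},{"x":-0.385,"y":0.531,"z":-0.2,"wx":0,"wy":0,"wz":0,"claw":0.4}]}}

```text
time_s: 13.63
tool_pos: [0.6218, -0.1644, 0.1957]
orientation: [179.9, 0.0, 89.9]
contact_force: [0.3, -0.1, -0.3]
opening: 0.0343
```

Request:
{"op": "step_arm", "data": {"moves": [{"x":0,"y":0,"z":0.05,"wx":0,"wy":0,"wz":0,"claw":0.4},{"x":0,"y":0,"z":0.1,"wx":0,"wy":0,"wz":0,"claw":0.4},{"x":0,"y":0,"z":0.14,"wx":0,"wy":0,"wz":0,"claw":0.4},{"x":0,"y":0,"z":0.189,"wx":0,"wy":0,"wz":0,"claw":0.4},{"x":0,"y":0,"z":0.189,"wx":0,"wy":0,"wz":0,"claw":0.4}]}}

```text
time_s: 14.05
tool_pos: [0.6171, -0.1607, 0.1369]
orientation: [-179.8, -0.1, 90.0]
contact_force: [-0.7, 0.0, -0.2]
opening: 0.0344
```

```bash
python3 - <<'E'
from workcell import readout, optics
from h import *
s=readout.observe();print(s["time_s"],s["tool_pos"],s["orientation"],s["contact_force"],s["opening"])
w=optics.capture("wrist");cv2.imwrite("pics/w5.png",w["color"][:,:,::-1])
E
```

```text
14.05 [ 0.61712594 -0.16065616  0.13694192] [-1.79761971e+02 -8.84794171e-02  8.99984118e+01] [-0.68993021  0.01673596 -0.24613523] 0.03439298816664182
```

View pics/w5.png

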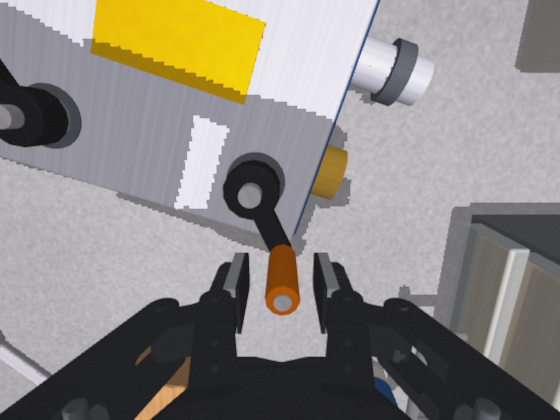

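Nut 2's grip at (283,300) is centred between the pads. Nut 3's last reading was about 11 N square to the arm (0.47 N m), which is firm.

Request:
{"op": "step_arm", "data": {"moves": [{"x":0,"y":0,"z":0,"wx":0,"wy":0,"wz":0,"claw":0},{"x":0,"y":0,"z":0,"wx":0,"wy":0,"wz":0,"claw":0},{"x":0,"y":0,"z":0,"wx":0,"wy":0,"wz":0,"claw":0},{"x":0,"y":0,"z":0,"wx":0,"wy":0,"wz":0,"claw":0}]}}

```text
time_s: 14.43
tool_pos: [0.6188, -0.1614, 0.1408]
orientation: [179.9, 0.0, 90.0]
contact_force: [-2.2, -0.6, 2.9]
opening: 0.0147
```

Request:
{"op": "step_arm", "data": {"moves": [{"x":-0.006,"y":-0.015,"z":0.001,"wx":0,"wy":0,"wz":0,"claw":0},{"x":-0.01,"y":-0.031,"z":0.001,"wx":0,"wy":0,"wz":0,"claw":0},{"x":-0.013,"y":-0.047,"z":0.002,"wx":0,"wy":0,"wz":0,"claw":0},{"x":-0.013,"y":-0.063,"z":0.002,"wx":0,"wy":0,"wz":0,"claw":0},{"x":-0.012,"y":-0.08,"z":0.003,"wx":0,"wy":0,"wz":0,"claw":0},{"x":-0.008,"y":-0.096,"z":0.003,"wx":0,"wy":0,"wz":0,"claw":0},{"x":-0.003,"y":-0.111,"z":0.004,"wx":0,"wy":0,"wz":0,"claw":0},{"x":0.004,"y":-0.126,"z":0.004,"wx":0,"wy":0,"wz":0,"claw":0},{"x":0.012,"y":-0.14,"z":0.005,"wx":0,"wy":0,"wz":0,"claw":0},{"x":0.023,"y":-0.153,"z":0.005,"wx":0,"wy":0,"wz":0,"claw":0},{"x":0.034,"y":-0.164,"z":0.006,"wx":0,"wy":0,"wz":0,"claw":0},{"x":0.047,"y":-0.174,"z":0.006,"wx":0,"wy":0,"wz":0,"claw":0}]}}

```text
time_s: 15.43
tool_pos: [0.5661, -0.1476, 0.1386]
orientation: [179.9, 0.1, 90.0]
contact_force: [2.4, -2.5, 4.1]
opening: 0.0147
```

Request:
{"op": "step_arm", "data": {"moves": [{"x":0.007,"y":-0.005,"z":0,"wx":0,"wy":0,"wz":0,"claw":0},{"x":0.015,"y":-0.009,"z":0.001,"wx":0,"wy":0,"wz":0,"claw":0},{"x":0.023,"y":-0.013,"z":0.001,"wx":0,"wy":0,"wz":0,"claw":0},{"x":0.031,"y":-0.016,"z":0.001,"wx":0,"wy":0,"wz":0,"claw":0}]}}

```text
time_s: 15.77
tool_pos: [0.5612, -0.1382, 0.1382]
orientation: [-180.0, 0.0, 90.0]
contact_force: [-1.0, -2.9, 6.5]
opening: 0.0149
```

Request:
{"op": "step_arm", "data": {"moves": [{"x":0.008,"y":-0.003,"z":0,"wx":0,"wy":0,"wz":0,"claw":0},{"x":0.017,"y":-0.005,"z":0.001,"wx":0,"wy":0,"wz":0,"claw":0},{"x":0.025,"y":-0.007,"z":0.001,"wx":0,"wy":0,"wz":0,"claw":0},{"x":0.034,"y":-0.008,"z":0.001,"wx":0,"wy":0,"wz":0,"claw":0}]}}

```text
time_s: 16.1
tool_pos: [0.5588, -0.128, 0.1378]
orientation: [-180.0, 0.0, 90.0]
contact_force: [-1.1, -3.2, 6.3]
opening: 0.0146
```

Request:
{"op": "step_arm", "data": {"moves": [{"x":0.009,"y":-0.001,"z":0,"wx":0,"wy":0,"wz":0,"claw":0},{"x":0.017,"y":-0.001,"z":0,"wx":0,"wy":0,"wz":0,"claw":0},{"x":0.026,"y":0,"z":0.001,"wx":0,"wy":0,"wz":0,"claw":0},{"x":0.035,"y":0.001,"z":0.001,"wx":0,"wy":0,"wz":0,"claw":0}]}}

```text
time_s: 16.43
tool_pos: [0.559, -0.1173, 0.1374]
orientation: [-179.9, 0.0, 90.0]
contact_force: [-2.8, -1.7, 6.4]
opening: 0.0145
```

Request:
{"op": "step_arm", "data": {"moves": [{"x":0.009,"y":0.002,"z":0,"wx":0,"wy":0,"wz":0,"claw":0},{"x":0.017,"y":0.004,"z":0.001,"wx":0,"wy":0,"wz":0,"claw":0}]}}

```text
time_s: 16.6
tool_pos: [0.5601, -0.1121, 0.1371]
orientation: [-179.9, 0.0, 90.0]
contact_force: [-3.1, -0.7, 9.3]
opening: 0.0143
```

Request:
{"op": "step_arm", "data": {"moves": [{"x":0.008,"y":0.002,"z":0,"wx":0,"wy":0,"wz":0,"claw":0},{"x":0.017,"y":0.005,"z":0,"wx":0,"wy":0,"wz":0,"claw":0}]}}

```text
time_s: 16.77
tool_pos: [0.5617, -0.1071, 0.137]
orientation: [-179.9, 0.0, 90.0]
contact_force: [0.3, -1.8, 5.4]
opening: 0.0147
```

Request:
{"op": "step_arm", "data": {"moves": [{"x":0.008,"y":0.004,"z":0,"wx":0,"wy":0,"wz":0,"claw":0},{"x":0.016,"y":0.008,"z":0,"wx":0,"wy":0,"wz":0,"claw":0},{"x":0.023,"y":0.012,"z":0.001,"wx":0,"wy":0,"wz":0,"claw":0},{"x":0.03,"y":0.017,"z":0.001,"wx":0,"wy":0,"wz":0,"claw":0}]}}

```text
time_s: 17.1
tool_pos: [0.567, -0.0979, 0.1366]
orientation: [-180.0, -0.0, 90.0]
contact_force: [-1.8, -1.8, 4.9]
opening: 0.0148
```

Request:
{"op": "step_arm", "data": {"moves": [{"x":0.007,"y":0.005,"z":0,"wx":0,"wy":0,"wz":0,"claw":0},{"x":0.013,"y":0.011,"z":0,"wx":0,"wy":0,"wz":0,"claw":0},{"x":0.019,"y":0.018,"z":0.001,"wx":0,"wy":0,"wz":0,"claw":0},{"x":0.025,"y":0.024,"z":0.001,"wx":0,"wy":0,"wz":0,"claw":0}]}}

```text
time_s: 17.43
tool_pos: [0.5745, -0.0903, 0.1363]
orientation: [-180.0, -0.0, 90.0]
contact_force: [-1.4, -1.6, 3.9]
opening: 0.0148
```

Request:
{"op": "step_arm", "data": {"moves": [{"x":0.005,"y":0.007,"z":0,"wx":0,"wy":0,"wz":0,"claw":0},{"x":0.01,"y":0.014,"z":0.001,"wx":0,"wy":0,"wz":0,"claw":0}]}}

```text
time_s: 17.6
tool_pos: [0.5786, -0.0874, 0.1361]
orientation: [-179.9, -0.0, 90.0]
contact_force: [-5.0, -1.0, 9.1]
opening: 0.0146
```

Request:
{"op": "step_arm", "data": {"moves": [{"x":0.004,"y":0.008,"z":0,"wx":0,"wy":0,"wz":0,"claw":0},{"x":0.008,"y":0.016,"z":0,"wx":0,"wy":0,"wz":0,"claw":0}]}}

```text
time_s: 17.77
tool_pos: [0.5831, -0.085, 0.1361]
orientation: [-179.9, -0.0, 90.0]
contact_force: [-6.2, -1.5, 7.2]
opening: 0.0147
```

Request:
{"op": "step_arm", "data": {"moves": [{"x":0.003,"y":0.008,"z":0,"wx":0,"wy":0,"wz":0,"claw":0},{"x":0.006,"y":0.016,"z":0.001,"wx":0,"wy":0,"wz":0,"claw":0}]}}

```text
time_s: 17.93
tool_pos: [0.5876, -0.0832, 0.1359]
orientation: [-179.9, -0.0, 90.0]
contact_force: [-9.3, -1.2, 12.9]
opening: 0.0147
```

Request:
{"op": "step_arm", "data": {"moves": [{"x":0.001,"y":0.007,"z":0,"wx":0,"wy":0,"wz":0,"claw":0}]}}

```text
time_s: 18.02
tool_pos: [0.5896, -0.0828, 0.1359]
orientation: [-179.8, -0.0, 90.0]
contact_force: [-11.2, 0.8, 12.9]
opening: 0.0144
```

Request:
{"op": "step_arm", "data": {"moves": [{"x":0,"y":0,"z":0,"wx":0,"wy":0,"wz":0,"claw":0.4},{"x":0,"y":0,"z":0,"wx":0,"wy":0,"wz":0,"claw":0.4},{"x":0,"y":0,"z":0,"wx":0,"wy":0,"wz":0,"claw":0.4},{"x":0,"y":0,"z":-0.1,"wx":0,"wy":0,"wz":0,"claw":0.4},{"x":0,"y":0,"z":-0.2,"wx":0,"wy":0,"wz":0,"claw":0.4},{"x":0,"y":0,"z":-0.2,"wx":0,"wy":0,"wz":0,"claw":0.4},{"x":0.508,"y":-0.347,"z":-0.2,"wx":0,"wy":0,"wz":0,"claw":0.4},{"x":0.508,"y":-0.347,"z":-0.2,"wx":0,"wy":0,"wz":0,"claw":0.4},{"x":0.508,"y":-0.347,"z":-0.2,"wx":0,"wy":0,"wz":0,"claw":0.4},{"x":0.508,"y":-0.347,"z":-0.2,"wx":0,"wy":0,"wz":0,"claw":0.4},{"x":0.508,"y":-0.347,"z":-0.2,"wx":0,"wy":0,"wz":0,"claw":0.4},{"x":0.508,"y":-0.347,"z":-0.2,"wx":0,"wy":0,"wz":0,"claw":0.4}]}}

```text
time_s: 19.02
tool_pos: [0.4842, 0.072, 0.1956]
orientation: [-179.9, -0.0, 90.2]
contact_force: [0.5, -0.3, -0.1]
opening: 0.0342
```

```bash
python3 - <<'E'
from workcell import readout, optics
from h import *
s=readout.observe();print(s["time_s"],s["tool_pos"],s["orientation"],s["contact_force"],s["opening"])
w=optics.capture("wrist");cv2.imwrite("pics/w6.png",w["color"][:,:,::-1])
l,cs=orange(w["color"])
for i,st,c in cs: print("o",st.tolist(),c.round(1))
print(proj(w,[[.5161,.0403,.115],[.4859,.0695,.151],[*s["tool_pos"][:2],.151]]))
E
```

```text
19.0167 [0.4842072  0.07200488 0.19556432] [-1.79947814e+02 -3.04694383e-02  9.01627197e+01] [ 0.53795877 -0.29842587 -0.05643545] 0.03416749364882258
o [273, 216, 23, 43, 618] [283.8 236.1]
o [412, 301, 14, 10, 35] [418.5 304.4]
o [243, 335, 15, 21, 241] [250.1 345.5]
o [395, 384, 25, 36, 240] [407.4 404.5]
[[321.04436533 263.52819562]
 [282.76265477 248.90869764]
 [280.09768881 245.27218582]]
```

View pics/w6.png

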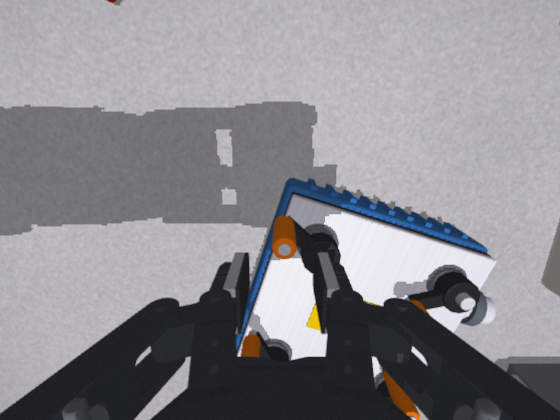

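Nut 4's grip top at (285,250) matches the predicted (283,249).

Request:
{"op": "step_arm", "data": {"moves": [{"x":0,"y":0,"z":0.05,"wx":0,"wy":0,"wz":0,"claw":0.4},{"x":0,"y":0,"z":0.1,"wx":0,"wy":0,"wz":0,"claw":0.4},{"x":0,"y":0,"z":0.14,"wx":0,"wy":0,"wz":0,"claw":0.4},{"x":0,"y":0,"z":0.183,"wx":0,"wy":0,"wz":0,"claw":0.4},{"x":0,"y":0,"z":0.183,"wx":0,"wy":0,"wz":0,"claw":0.4}]}}

```text
time_s: 19.48
tool_pos: [0.4859, 0.0685, 0.1387]
orientation: [-179.8, 0.0, 89.9]
contact_force: [-1.3, -0.6, -0.5]
opening: 0.0344
```

Request:
{"op": "step_arm", "data": {"moves": [{"x":0,"y":0,"z":0,"wx":0,"wy":0,"wz":0,"claw":0},{"x":0,"y":0,"z":0,"wx":0,"wy":0,"wz":0,"claw":0},{"x":0,"y":0,"z":0,"wx":0,"wy":0,"wz":0,"claw":0},{"x":0,"y":0,"z":0,"wx":0,"wy":0,"wz":0,"claw":0}]}}

```text
time_s: 19.82
tool_pos: [0.4866, 0.0691, 0.1413]
orientation: [179.9, 0.0, 90.0]
contact_force: [0.4, -2.1, -2.9]
opening: 0.0151
```

```bash
python3 arc.py 135.5
```

```text
turn 0.00->1.40, n=12: (0.011,0.012,0.001) (0.020,0.025,0.001) (0.028,0.040,0.002) (0.034,0.055,0.002) (0.039,0.071,0.003) (0.041,0.087,0.004) (0.042,0.103,0.004) (0.041,0.119,0.005) (0.037,0.135,0.006) (0.032,0.151,0.006) (0.025,0.166,0.007) (0.017,0.180,0.007)
turn 1.40->1.65, n=4: (-0.005,0.007,0.000) (-0.011,0.014,0.001) (-0.017,0.020,0.001) (-0.023,0.026,0.001)
turn 1.65->1.90, n=4: (-0.007,0.006,0.000) (-0.014,0.011,0.001) (-0.021,0.015,0.001) (-0.029,0.019,0.001)
turn 1.90->2.15, n=4: (-0.008,0.004,0.000) (-0.016,0.007,0.001) (-0.024,0.010,0.001) (-0.033,0.012,0.001)
turn 2.15->2.40, n=4: (-0.009,0.002,0.000) (-0.017,0.003,0.001) (-0.026,0.003,0.001) (-0.035,0.003,0.001)
turn 2.40->2.65, n=4: (-0.009,-0.001,0.000) (-0.017,-0.002,0.001) (-0.026,-0.003,0.001) (-0.034,-0.006,0.001)
turn 2.65->2.90, n=4: (-0.008,-0.003,0.000) (-0.016,-0.006,0.001) (-0.024,-0.010,0.001) (-0.032,-0.014,0.001)
turn 2.90->3.15, n=4: (-0.007,-0.005,0.000) (-0.014,-0.010,0.001) (-0.021,-0.015,0.001) (-0.028,-0.021,0.001)
turn 3.15->3.40, n=4: (-0.006,-0.006,0.000) (-0.012,-0.013,0.001) (-0.017,-0.020,0.001) (-0.021,-0.028,0.001)
turn 3.40->3.65, n=4: (-0.004,-0.008,0.000) (-0.008,-0.016,0.001) (-0.011,-0.024,0.001) (-0.014,-0.032,0.001)
turn 3.65->3.90, n=4: (-0.002,-0.008,0.000) (-0.004,-0.017,0.001) (-0.005,-0.026,0.001) (-0.006,-0.034,0.001)
turn 3.90->4.15, n=4: (-0.000,-0.009,0.000) (0.000,-0.017,0.001) (0.002,-0.026,0.001) (0.003,-0.035,0.001)
turn 4.15->4.40, n=4: (0.002,-0.008,0.000) (0.005,-0.017,0.001) (0.008,-0.025,0.001) (0.012,-0.033,0.001)
```

Request:
{"op": "step_arm", "data": {"moves": [{"x":0.011,"y":0.012,"z":0.001,"wx":0,"wy":0,"wz":0,"claw":0},{"x":0.02,"y":0.025,"z":0.001,"wx":0,"wy":0,"wz":0,"claw":0},{"x":0.028,"y":0.04,"z":0.002,"wx":0,"wy":0,"wz":0,"claw":0},{"x":0.034,"y":0.055,"z":0.002,"wx":0,"wy":0,"wz":0,"claw":0},{"x":0.039,"y":0.071,"z":0.003,"wx":0,"wy":0,"wz":0,"claw":0},{"x":0.041,"y":0.087,"z":0.003,"wx":0,"wy":0,"wz":0,"claw":0},{"x":0.042,"y":0.103,"z":0.004,"wx":0,"wy":0,"wz":0,"claw":0},{"x":0.041,"y":0.119,"z":0.005,"wx":0,"wy":0,"wz":0,"claw":0},{"x":0.037,"y":0.135,"z":0.006,"wx":0,"wy":0,"wz":0,"claw":0},{"x":0.032,"y":0.151,"z":0.006,"wx":0,"wy":0,"wz":0,"claw":0},{"x":0.025,"y":0.166,"z":0.007,"wx":0,"wy":0,"wz":0,"claw":0},{"x":0.017,"y":0.18,"z":0.007,"wx":0,"wy":0,"wz":0,"claw":0}]}}

```text
time_s: 20.82
tool_pos: [0.5408, 0.0744, 0.1388]
orientation: [180.0, -0.0, 90.0]
contact_force: [-3.2, -0.1, 2.8]
opening: 0.0146
```

Request:
{"op": "step_arm", "data": {"moves": [{"x":-0.005,"y":0.007,"z":0,"wx":0,"wy":0,"wz":0,"claw":0},{"x":-0.011,"y":0.014,"z":0.001,"wx":0,"wy":0,"wz":0,"claw":0},{"x":-0.017,"y":0.02,"z":0.001,"wx":0,"wy":0,"wz":0,"claw":0},{"x":-0.023,"y":0.026,"z":0.001,"wx":0,"wy":0,"wz":0,"claw":0}]}}

```text
time_s: 21.15
tool_pos: [0.5483, 0.0675, 0.1385]
orientation: [180.0, -0.0, 90.0]
contact_force: [-1.7, 0.6, 2.1]
opening: 0.0142
```

Request:
{"op": "step_arm", "data": {"moves": [{"x":-0.007,"y":0.006,"z":0,"wx":0,"wy":0,"wz":0,"claw":0},{"x":-0.014,"y":0.011,"z":0.001,"wx":0,"wy":0,"wz":0,"claw":0},{"x":-0.021,"y":0.015,"z":0.001,"wx":0,"wy":0,"wz":0,"claw":0},{"x":-0.029,"y":0.019,"z":0.001,"wx":0,"wy":0,"wz":0,"claw":0}]}}

```text
time_s: 21.48
tool_pos: [0.5541, 0.0588, 0.1382]
orientation: [180.0, -0.0, 90.0]
contact_force: [-0.5, 2.0, 1.2]
opening: 0.0144
```

Request:
{"op": "step_arm", "data": {"moves": [{"x":-0.008,"y":0.004,"z":0,"wx":0,"wy":0,"wz":0,"claw":0},{"x":-0.016,"y":0.007,"z":0.001,"wx":0,"wy":0,"wz":0,"claw":0},{"x":-0.024,"y":0.01,"z":0.001,"wx":0,"wy":0,"wz":0,"claw":0},{"x":-0.033,"y":0.012,"z":0.001,"wx":0,"wy":0,"wz":0,"claw":0}]}}

```text
time_s: 21.82
tool_pos: [0.5576, 0.0487, 0.1378]
orientation: [180.0, -0.0, 90.0]
contact_force: [1.9, 1.6, -0.1]
opening: 0.0145
```

Request:
{"op": "step_arm", "data": {"moves": [{"x":-0.009,"y":0.002,"z":0,"wx":0,"wy":0,"wz":0,"claw":0},{"x":-0.017,"y":0.003,"z":0.001,"wx":0,"wy":0,"wz":0,"claw":0}]}}

```text
time_s: 21.98
tool_pos: [0.5585, 0.0436, 0.1376]
orientation: [180.0, -0.0, 90.0]
contact_force: [0.8, 2.2, 0.7]
opening: 0.0148
```

Request:
{"op": "step_arm", "data": {"moves": [{"x":-0.009,"y":0,"z":0,"wx":0,"wy":0,"wz":0,"claw":0},{"x":-0.018,"y":0,"z":0.001,"wx":0,"wy":0,"wz":0,"claw":0}]}}

```text
time_s: 22.15
tool_pos: [0.5586, 0.0382, 0.1374]
orientation: [180.0, 0.0, 90.0]
contact_force: [2.8, 1.5, 2.4]
opening: 0.0144
```

Request:
{"op": "step_arm", "data": {"moves": [{"x":-0.009,"y":-0.001,"z":0,"wx":0,"wy":0,"wz":0,"claw":0},{"x":-0.017,"y":-0.002,"z":0.001,"wx":0,"wy":0,"wz":0,"claw":0},{"x":-0.026,"y":-0.003,"z":0.001,"wx":0,"wy":0,"wz":0,"claw":0},{"x":-0.034,"y":-0.006,"z":0.001,"wx":0,"wy":0,"wz":0,"claw":0}]}}

```text
time_s: 22.48
tool_pos: [0.5568, 0.0279, 0.1371]
orientation: [180.0, 0.0, 90.0]
contact_force: [5.8, 0.8, -0.2]
opening: 0.0143
```

Request:
{"op": "step_arm", "data": {"moves": [{"x":-0.008,"y":-0.002,"z":0,"wx":0,"wy":0,"wz":0,"claw":0},{"x":-0.016,"y":-0.005,"z":0,"wx":0,"wy":0,"wz":0,"claw":0},{"x":-0.024,"y":-0.009,"z":0.001,"wx":0,"wy":0,"wz":0,"claw":0},{"x":-0.032,"y":-0.013,"z":0.001,"wx":0,"wy":0,"wz":0,"claw":0}]}}

```text
time_s: 22.82
tool_pos: [0.5526, 0.0183, 0.1367]
orientation: [180.0, 0.0, 90.0]
contact_force: [5.2, -0.2, -1.2]
opening: 0.0141
```

Request:
{"op": "step_arm", "data": {"moves": [{"x":-0.007,"y":-0.005,"z":0,"wx":0,"wy":0,"wz":0,"claw":0},{"x":-0.014,"y":-0.01,"z":0,"wx":0,"wy":0,"wz":0,"claw":0}]}}

```text
time_s: 22.98
tool_pos: [0.5496, 0.0141, 0.1366]
orientation: [180.0, 0.0, 90.0]
contact_force: [4.8, -0.2, -3.8]
opening: 0.0144
```

Request:
{"op": "step_arm", "data": {"moves": [{"x":-0.007,"y":-0.005,"z":0.001,"wx":0,"wy":0,"wz":0,"claw":0},{"x":-0.014,"y":-0.011,"z":0.001,"wx":0,"wy":0,"wz":0,"claw":0}]}}

```text
time_s: 23.15
tool_pos: [0.5463, 0.0101, 0.1365]
orientation: [180.0, -0.0, 90.0]
contact_force: [5.1, 2.0, -1.0]
opening: 0.0146
```

Request:
{"op": "step_arm", "data": {"moves": [{"x":-0.006,"y":-0.006,"z":0,"wx":0,"wy":0,"wz":0,"claw":0},{"x":-0.012,"y":-0.013,"z":0.001,"wx":0,"wy":0,"wz":0,"claw":0},{"x":-0.017,"y":-0.02,"z":0.001,"wx":0,"wy":0,"wz":0,"claw":0},{"x":-0.021,"y":-0.028,"z":0.001,"wx":0,"wy":0,"wz":0,"claw":0}]}}

```text
time_s: 23.48
tool_pos: [0.5386, 0.004, 0.1364]
orientation: [179.9, -0.0, 90.0]
contact_force: [9.0, 2.1, -3.3]
opening: 0.0149
```

Request:
{"op": "step_arm", "data": {"moves": [{"x":-0.004,"y":-0.008,"z":0,"wx":0,"wy":0,"wz":0,"claw":0}]}}

```text
time_s: 23.57
tool_pos: [0.5363, 0.0028, 0.1364]
orientation: [179.8, -0.0, 90.0]
contact_force: [10.7, 1.6, -4.2]
opening: 0.0144
```

Request:
{"op": "step_arm", "data": {"moves": [{"x":0,"y":0,"z":0,"wx":0,"wy":0,"wz":0,"claw":0.4},{"x":0,"y":0,"z":0,"wx":0,"wy":0,"wz":0,"claw":0.4},{"x":0,"y":0,"z":0,"wx":0,"wy":0,"wz":0,"claw":0.4},{"x":0,"y":0,"z":-0.1,"wx":0,"wy":0,"wz":0,"claw":0.4},{"x":0,"y":0,"z":-0.2,"wx":0,"wy":0,"wz":0,"claw":0.4},{"x":0,"y":0,"z":-0.2,"wx":0,"wy":0,"wz":0,"claw":0.4},{"x":-0.039,"y":0.213,"z":-0.2,"wx":0,"wy":0,"wz":0,"claw":0.4},{"x":-0.039,"y":0.213,"z":-0.2,"wx":0,"wy":0,"wz":0,"claw":0.4},{"x":-0.039,"y":0.213,"z":-0.2,"wx":0,"wy":0,"wz":0,"claw":0.4},{"x":-0.039,"y":0.213,"z":-0.2,"wx":0,"wy":0,"wz":0,"claw":0.4}]}}

```text
time_s: 24.4
tool_pos: [0.5993, -0.0091, 0.1951]
orientation: [-179.9, -0.0, 90.0]
contact_force: [-0.7, 0.0, 0.1]
opening: 0.0342
```

Request:
{"op": "step_arm", "data": {"moves": [{"x":0,"y":0,"z":0.05,"wx":0,"wy":0,"wz":0,"claw":0.4},{"x":0,"y":0,"z":0.1,"wx":0,"wy":0,"wz":0,"claw":0.4},{"x":0,"y":0,"z":0.14,"wx":0,"wy":0,"wz":0,"claw":0.4},{"x":0,"y":0,"z":0.185,"wx":0,"wy":0,"wz":0,"claw":0.4},{"x":0,"y":0,"z":0.185,"wx":0,"wy":0,"wz":0,"claw":0.4}]}}

```text
time_s: 24.82
tool_pos: [0.5974, -0.0087, 0.1379]
orientation: [-179.7, -0.0, 90.0]
contact_force: [0.4, -0.2, -0.7]
opening: 0.0344
```

Request:
{"op": "step_arm", "data": {"moves": [{"x":0,"y":0,"z":0,"wx":0,"wy":0,"wz":0,"claw":0},{"x":0,"y":0,"z":0,"wx":0,"wy":0,"wz":0,"claw":0},{"x":0,"y":0,"z":0,"wx":0,"wy":0,"wz":0,"claw":0},{"x":0,"y":0,"z":0,"wx":0,"wy":0,"wz":0,"claw":0}]}}

```text
time_s: 25.15
tool_pos: [0.5994, -0.0089, 0.1411]
orientation: [180.0, -0.0, 90.0]
contact_force: [-1.0, 0.1, -1.7]
opening: 0.0146
```

Request:
{"op": "step_arm", "data": {"moves": [{"x":0.001,"y":0,"z":0,"wx":0,"wy":0,"wz":0,"claw":0},{"x":0.0025,"y":0,"z":0,"wx":0,"wy":0,"wz":0,"claw":0}]}}

```text
time_s: 25.32
tool_pos: [0.5995, -0.0085, 0.1411]
orientation: [180.0, 0.0, 90.0]
contact_force: [-1.3, -4.2, 2.2]
opening: 0.0143
```

Request:
{"op": "step_arm", "data": {"moves": [{"x":0.001,"y":0,"z":0,"wx":0,"wy":0,"wz":0,"claw":0}]}}

```text
time_s: 25.4
tool_pos: [0.5995, -0.0084, 0.1411]
orientation: [180.0, 0.1, 90.0]
contact_force: [-2.3, -5.5, 2.6]
opening: 0.0146
```

Request:
{"op": "step_arm", "data": {"moves": [{"x":0.0015,"y":0,"z":0,"wx":0,"wy":0,"wz":0,"claw":0},{"x":0.003,"y":0,"z":0,"wx":0,"wy":0,"wz":0,"claw":0}]}}

```text
time_s: 25.57
tool_pos: [0.5995, -0.008, 0.1411]
orientation: [180.0, 0.1, 90.0]
contact_force: [-2.8, -9.8, 3.8]
opening: 0.0141
```

Request:
{"op": "step_arm", "data": {"moves": [{"x":0,"y":0,"z":0,"wx":0,"wy":0,"wz":0,"claw":0.4},{"x":0,"y":0,"z":0,"wx":0,"wy":0,"wz":0,"claw":0.4},{"x":0,"y":0,"z":0,"wx":0,"wy":0,"wz":0,"claw":0.4},{"x":0,"y":0,"z":-0.1,"wx":0,"wy":0,"wz":0,"claw":0.4},{"x":0,"y":0,"z":-0.2,"wx":0,"wy":0,"wz":0,"claw":0.4},{"x":-0.3,"y":-0.15,"z":-0.6,"wx":0,"wy":0,"wz":0,"claw":0.4},{"x":-0.3,"y":-0.15,"z":-0.6,"wx":0,"wy":0,"wz":0,"claw":0.4},{"x":-0.3,"y":-0.15,"z":-0.6,"wx":0,"wy":0,"wz":0,"claw":0.4},{"x":-0.3,"y":-0.15,"z":-0.6,"wx":0,"wy":0,"wz":0,"claw":0.4},{"x":-0.3,"y":-0.15,"z":-0.6,"wx":0,"wy":0,"wz":0,"claw":0.4},{"x":-0.3,"y":-0.15,"z":-0.6,"wx":0,"wy":0,"wz":0,"claw":0.4}]}}

```text
time_s: 26.48
tool_pos: [0.5546, -0.0976, 0.3218]
orientation: [179.8, 0.0, 89.9]
contact_force: [-0.4, 1.0, -0.7]
opening: 0.0346
```

```bash
python3 - <<'E'
from workcell import readout, optics
from h import *
s=readout.observe();print(s["time_s"],s["tool_pos"],s["contact_force"],s["opening"])
w=optics.capture("wrist");cv2.imwrite("pics/w7.png",w["color"][:,:,::-1])
E
```

```text
26.4833 [ 0.55455826 -0.09755649  0.32184005] [-0.40970217  0.97754252 -0.67800862] 0.0346199133080636
```

View pics/w7.png

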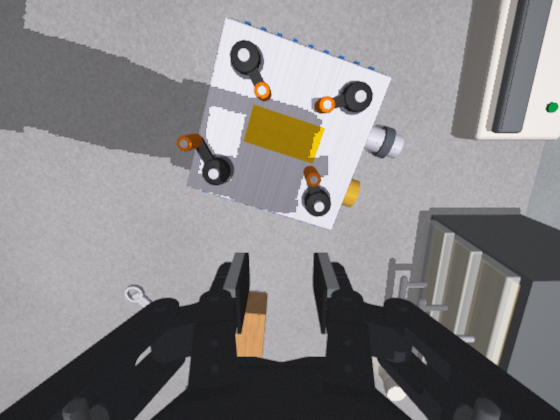

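The levers are where I left them: grips at (327,104), (313,178), (188,142) and (262,90). The cover lies flat and the gripper is clear of everything.

```bash
python3 -c "
from workcell import order
print(order.job_done())"
```

```text
the job is handed in; nothing more can be done
None
```

I tightened all four lever nuts clockwise, crosswise in the order 1, 3, 2, 4, and handed the job in at about 26.5 s.

| Nut | Turn from start (rad) | Last force square to the arm (N) | Moment (N m) |
|---|---|---|---|
| 1 | 3.2 | 10.2 | 0.43 |
| 3 | 3.15 | 11.1 | 0.47 |
| 2 | 3.3 | 10.7 | 0.45 |
| 4 | 3.45 | 10.3 | 0.43 |

All four readings are inside the firm range of 8 to 12 N, felt while the nut was moving.

- **Recheck of nut 1:** after nut 4 I gripped nut 1 again. It held at least 9 N without clearly giving way, so it was still firm. I did not recheck nuts 2, 3 and 4.
- **Last picture:** the levers were where I left them, the cover looked level, and the gripper was clear and free of contact. The picture is too coarse to confirm the last fraction of a millimetre of seating, so that rests on the force readings.
- **Forces while turning:** the side and vertical loads on the grips reached about 9 to 17 N, mainly on nut 3, because the arm is stiff. I corrected for this as I went. No single force component I read went above about 17 N.

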